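# Reject a failed module from the test nest down the chute

### The arm

A 6-joint arm with a two-finger parallel gripper is mounted at the origin on a cart in front of the work surface, level with it; the furniture and walls round the work are solid. World frame = base frame: x ahead of the robot, y to its left, z up, the work surface at z = 0. Lengths are in m, angles in rad, forces in N, time in s.
With the tool pointing down it reaches from about 0.325 to 0.775 m from the base axis. Payload 9.3 kg.
Tool frame: the origin (TCP) lies at the very end of the fingers, on their centre line; the grasp point (between the pads) lies 19 mm behind it; z points along the fingers, x is the direction in which the jaws open and shut, and the axes are right-handed (so a half turn about z gives the same grasp; the last joint's range is limited). The gripper opens to 85 mm and grips with 20 to 120 N. Pads are 22 mm wide; open, the fingers measure 114 mm over their backs; the gripper's body (76 mm by 85 mm) begins 54 mm behind the grasp point. The pads swing forward as they close: fully open they stand 13 mm farther back than shut.
Start: joints at [0.973, 0.259, 0.021, 1.334, 0, 1.418], TCP at [0.237, 0.496, 0.231] pointing down, gripper open.
Joint ranges: [-3.04, 3.04], [-0.91, 1.82], [-1.04, 1.36], [-1.92, 1.95], [-1.52, 1.45], [-3.14, 3.14]. Speed limits (rad/s): [2.22, 2.22, 2.79, 3.14, 3.14, 3.14].

### API

Orientations are given as a unit quaternion [w, x, y, z].
In Python, from station import ctrl, eyes, job gives the robot as it stands. The module is installed in compiled form; this text tells all that it offers.
- The arm moves only by the shell command python3 -m pendant 'ROWS' [OPENING]. ROWS is JSON, one flat list of numbers, 6 for each row, row after row: the shift along the tool's x, y, z in units of 0.05 m (1.0 is 0.05 m), then the turn, a rotation vector about the tool's x, y, z in units of 180 degrees (1.0 is 180 degrees). A call has 1 to 20 rows; each row shifts and turns the commanded pose from where the row before left it, along the tool's axes as they then stand; what a row does not reach is not made up. A row lasts 1/8 s, in which the tool goes at most 62.5 mm and 10.7 degrees, less where a joint would pass 70% of its speed; a pose out of reach is approached as far as the arm can. A call with a number of a shift or a turn outside -1 to 1 is refused whole. A call with a gripper value outside its range is refused whole. OPENING is the gripper's target within -1 to 1 (shut at 1, half-way at 0, fully open at -1), set as the call begins (- or left out, the last holds). The fingers move at their own pace and stop on an object; the grip force is fixed at half the most. Time passes only in rows, so rows that do not move let the fingers close. It gives the time, the measured TCP pose, the force and the opening at its end, in the units of the state.
- ctrl.observe(): the state, without advancing time (a new reading comes with each control period).
- eyes.snapshot(name): name is "side" or "top" or "wrist"; returns a dict with "image" (420x560x3 uint8, red, green, blue), "range_z" (420x560 float32, m along the optical axis (not along the pixel's ray), 0 where there is no reading), "fx", "fy", "cx", "cy" (pixels), "rvec" (rotation vector, rad) and "tvec" (3), from world to camera coordinates, as OpenCV has them. Camera axes: x right, y down, z forward; pixel columns grow to the right and rows downward; lengths in m; the calibration is good to about 2 mm. A picture is of the moment at which its call begins.
- job.close_job(): hands the job in, once; it reports no verdict.
The state is a dict: "clock": time; "joints": joint angles; "qvel": joint speeds; "effort": joint torques, N m; "position": TCP position; "tool_rot": TCP orientation; "contact_force": force on the tool from outside, world axes, zero at the start; "torque": the same for the moment, N m; "opening": finger opening in m.
Only numpy, scipy, OpenCV 4.12 (cv2) and the standard library are available. Lean on these libraries where they do the work, as an engineer would, in place of code of your own. Each camera call takes 0.05 s, during which the arm holds its last target.

### The job

The shielded module in the test nest has failed its retest. Slide the nest's exit gate fully open, lay the fingertips lightly on the module's metal can and, without lifting it out, slide it forward over the lip so that it drops down the chute into the red reject bin; it lies on a spring plate, so if you press hard it sinks behind the lip and the test pins suffer. Then slide the gate fully shut again and leave the things around the station where they are.

Things in the scene. Friction and masses are not known exactly. Their poses are not given: they have to be found in the camera images.
- station: Fixed grey bench test station, 124 mm wide, with an aluminium nest frame on top (frame top z = 236 mm; x from -70 to +66 mm) and a chute in front. Origin on the bench under the nest, z up. Its -x axis is 'forward', the way the module leaves, roughly to the robot's left (world +y); its -y axis points roughly at the robot.
- lip (a point): Middle of the lip's front upper edge, where the ledge ends: station x = -70, y = 0, z = 220 mm. The lip is 8 mm thick and is the low front wall of a pocket 60 mm wide (y = -30 to +30 mm), whose rear wall is at x = +28 mm and whose walls reach z = 236 mm. 24 mm below it starts a smooth steel chute, 72 mm wide, sloping down about 56 degrees into the bin.
- pocket (a point): Centre of the pocket's bottom: station x = -17.5, y = 0, z = 220 mm. The bottom is a smooth spring plate (friction about 0.2), level with the lip when up. It stays up while the fingers press with up to about 8 N; harder pressure pushes it down (1.5 N per mm, 6 mm, then a hard bottom). Sunk by more than about 1 mm, the module catches behind the lip.
- module: Loose module, about 90 g: green board 84 (x) x 56 (y) x 3 mm with a flat silver can 76 x 50 mm on it. Origin: centre of the underside, z up. The can's top is 8 to 16 mm above the origin; heights differ, unmeasured: find the top by touch. 2 mm play at the sides, a few mm behind: no room to grip it. Let go with its centre past the lip's edge, it tips over and falls.
- gate (a joint): Travel in m of the steel exit gate in front of the lip: 0 = fully shut, 0.072 = fully open (both end stops). It opens to the station's -y, needs about 3 N and stays where it is left. It starts shut or up to 20 mm ajar, which still blocks the module. Its plate is 70 mm wide, 4 mm thick, 3 to 7 mm in front of the lip and reaches up to z = 239 mm.
- gate_grip (a point): Centre of the top of the gate's orange upright grip, a block 24 mm (station x) x 12 mm (station y) x 34 mm high, standing on the middle of the gate from z = 239 to 273 mm and moving with it. It can be pinched, or pushed on its flat sides.
- reject_bin: Fixed red open-topped bin at the foot of the chute, 150 mm (x) x 112 mm (y) x 56 mm high, walls 3.5 mm. Origin: centre of its underside, axes as the station's, 231 mm in front of the station's origin.
- meter: Hand-held orange and black multimeter lying on its back, 142 x 68 x 42 mm, origin under its centre. Bystander.
- tweezers: Steel tweezers lying flat, 128 mm long, origin under the centre. Bystander.
- spool: Reel of solder wire, 65 mm across and 48 mm high, origin under its centre. Bystander.
- tin: Small round white tin with lid, 50 mm across, 24 mm high, origin under its centre. Bystander.
Not all that is in view belongs to the job. What is meant by the module is not yellow, and is the larger of those in its own colour.

How it is judged:
By the outcome, as a careful person would: the job done as asked, in the order asked, and still so for the second after the job is handed in, with the robot touching nothing.
It also fails if it takes over 58 s, if anything falls off the work surface, if the arm or the gripper's body presses on something with over 40 N, if the wrist force passes 120 N, or if a joint passes its speed limit or range.

## Working session

There is one attempt and no reset: what is moved stays moved. The work goes in short steps, Python scripts to look and compute and a shell command to move; the robot and the scene stay as the last step left them, time stands still between calls to the robot, and variables do not carry over. Pictures are saved under pics/ and viewed, and the job is handed in when it is done.

```bash
mkdir -p pics; cat > h.py <<'E'
import numpy as np, cv2
from station import ctrl, eyes, job
from scipy.spatial.transform import Rotation as R
def snap(n,fn):
    s=eyes.snapshot(n); cv2.imwrite(f'pics/{fn}.png',s['image'][:,:,::-1]); np.savez(f'pics/{fn}.npz',**s); return s
def load(fn): return dict(np.load(f'pics/{fn}.npz'))
def px2w(s,u,v,z=None):
    Rm=cv2.Rodrigues(np.array(s['rvec'],float))[0]; t=np.array(s['tvec'],float).ravel()
    ray=np.array([(u-s['cx'])/s['fx'],(v-s['cy'])/s['fy'],1.])
    if z is None:
        d=float(s['range_z'][int(round(v)),int(round(u))]); return Rm.T@(ray*d-t)
    o=-Rm.T@t; d=Rm.T@ray; return o+d*(z-o[2])/d[2]
def w2px(s,p):
    return cv2.projectPoints(np.array(p,float).reshape(-1,3),np.array(s['rvec'],float),np.array(s['tvec'],float),np.array([[s['fx'],0,s['cx']],[0,s['fy'],s['cy']],[0,0,1]],float),None)[0].reshape(-1,2)
E
python3 - <<'E'
from h import *
print(ctrl.observe())
for n in('side','top','wrist'): s=snap(n,n+'0'); Rm=cv2.Rodrigues(np.array(s['rvec'],float))[0]; print(n,-Rm.T@np.array(s['tvec']).ravel(), Rm[2])
E
```

```text
{'clock': 0.0, 'joints': array([9.73427942e-01, 2.59196449e-01, 2.07612852e-02, 1.33369309e+00,
       7.18553459e-06, 1.41822334e+00]), 'qvel': array([ 0.00134201, -0.00106282,  0.00124418,  0.00040323,  0.00150567,
        0.00087324]), 'effort': array([-1.85446115e-03, -5.55641162e+01,  3.44533896e+01,  1.36743049e-02,
       -2.32812408e-04,  3.39314283e-05]), 'position': array([0.23648144, 0.49625776, 0.23066366]), 'tool_rot': array([ 2.62425448e-04,  8.45657309e-01,  5.33725840e-01, -6.12087844e-04]), 'contact_force': array([-1.13536328, -0.48776837,  0.4201861 ]), 'torque': array([-0.07032363, -0.04375386, -0.04226423]), 'opening': 0.08551752705190328}
side [ 0.65719398 -0.74585152  0.82804503] [ 0.00723053  0.83442089 -0.5510803 ]
top [0.5084614  0.23382586 1.4769572 ] [ 0.11353612 -0.01364755 -0.99344013]
wrist [0.17256665 0.52788933 0.37299378] [ 0.2490138  -0.1205927  -0.96096281]
```

View pics/top0.png

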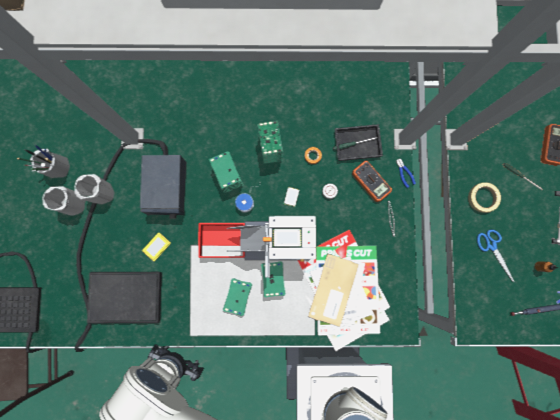

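View pics/side0.png

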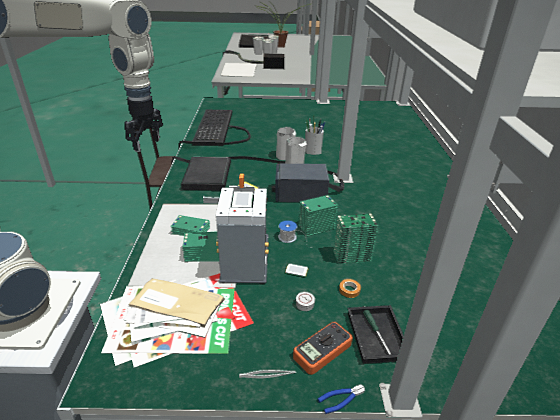

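View pics/wrist0.png

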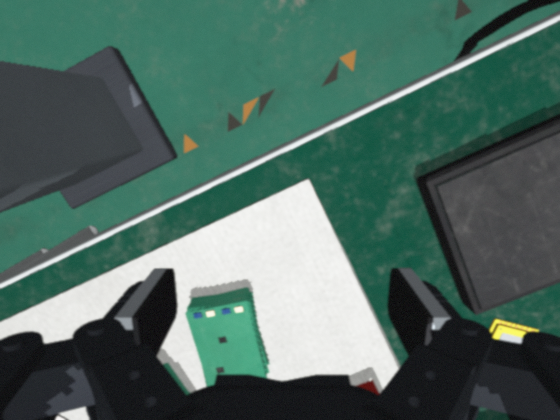

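```bash
python3 - <<'E'
from h import *
s=load('top0'); i=s['image'][180:300,190:350,::-1]; cv2.imwrite('pics/topc.png',cv2.resize(i,None,fx=5,fy=5,interpolation=cv2.INTER_CUBIC))
s=load('side0'); i=s['image'][165:295,195:325,::-1]; cv2.imwrite('pics/sidec.png',cv2.resize(i,None,fx=4.6,fy=4.6,interpolation=cv2.INTER_CUBIC))
E
```

```text
(no output)
```

View pics/topc.png

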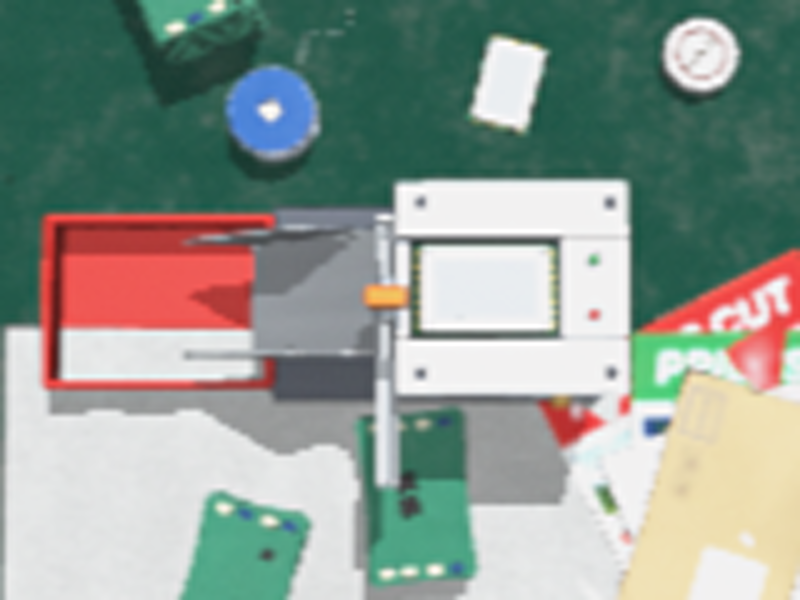

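View pics/sidec.png

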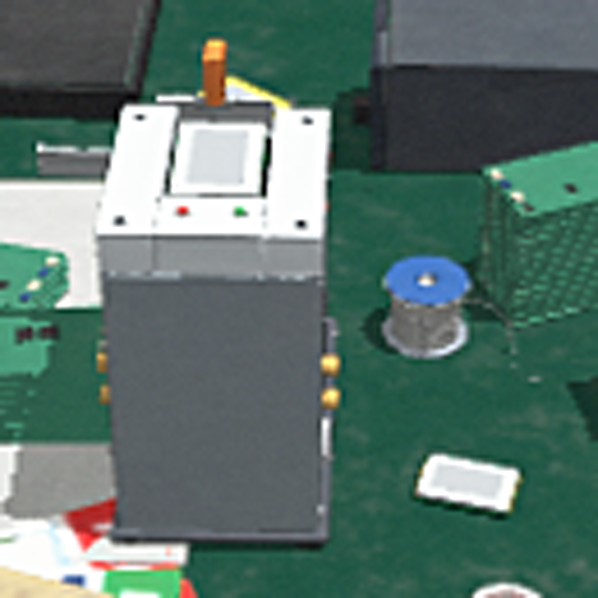

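```bash
python3 - <<'E'
from h import *
from scipy.optimize import least_squares
T=load('top0');S=load('side0')
loc=np.array([[-70,62,236],[66,62,236],[66,-62,236],[-70,-62,236]])/1000
tc=np.array([[396,181],[630,180],[632,396],[396,398]])/5+[190,180]-.4
sc=np.array([[330,109],[325,238],[97,236],[123,103]])/4.6+[195,165]-.4
# triangulate
def tri(a,b):
    P=[]
    for s in(T,S):
        K=np.array([[s['fx'],0,s['cx']],[0,s['fy'],s['cy']],[0,0,1]]);P.append(K@np.hstack([cv2.Rodrigues(np.array(s['rvec'],float))[0],np.array(s['tvec']).reshape(3,1)]))
    X=cv2.triangulatePoints(P[0],P[1],np.array(a,float).reshape(2,1),np.array(b,float).reshape(2,1)).ravel();return X[:3]/X[3]
for a,b in zip(tc,sc): print(tri(a,b), px2w(T,*a,.236), px2w(S,*b,.236))
def W(p,l):
    c,s_=np.cos(p[2]),np.sin(p[2]);l=np.atleast_2d(l);return np.c_[p[0]+c*l[:,0]-s_*l[:,1],p[1]+s_*l[:,0]+c*l[:,1],l[:,2]]
f=lambda p:np.r_[(w2px(T,W(p,loc))-tc).ravel(),(w2px(S,W(p,loc))-sc).ravel()]
r=least_squares(f,[.5,.2,-1.57]);print(r.x,np.round(r.fun,1))
g=tri(np.array([386,296])/5+[190,180]-.4,np.array([217,43])/4.6+[195,165]-.4);print('grip',g)
c,s_=np.cos(r.x[2]),np.sin(r.x[2]);d=g[:2]-r.x[:2];print('grip st',c*d[0]+s_*d[1],-s_*d[0]+c*d[1])
for g in (px2w(T,267,239,.273),px2w(T,267,239)):
    d=g[:2]-r.x[:2];print(g,c*d[0]+s_*d[1],-s_*d[0]+c*d[1])
# depth in top
for uv in((287,237),(287,222),(291,196),(241,239)): print(uv,px2w(T,*uv))
E
```

```text
[0.63359053 0.2528448  0.23478374] [0.63186694 0.25269322 0.236     ] [0.63528901 0.25121555 0.236     ]
[0.63428618 0.11513057 0.2344335 ] [0.63249141 0.11515518 0.236     ] [0.63603419 0.11322907 0.236     ]
[0.50864121 0.11534938 0.23288152] [0.50633851 0.11529871 0.236     ] [0.51181566 0.11114516 0.236     ]
[0.50742306 0.25273243 0.23638187] [0.5053407  0.25241996 0.236     ] [0.50949264 0.2537255  0.236     ]
[ 0.57126526  0.1814495  -1.56493708] [ 0.3 -0.3 -0.2 -0.4  0.1 -1.1  0.5 -1.2 -0.9 -0.1 -0.9 -0.6 -0.7 -0.9
 -0.3  0.5]
grip [0.56493754 0.25785945 0.2761223 ]
grip st -0.07644570818084642 -0.005879913974877333
[0.56221678 0.25708042 0.273     ] -0.07568263902751213 -0.008605192264327861
[0.56221633 0.25708023 0.27301007] -0.07568244721712024 -0.008605642881603745
(287, 237) [0.56985656 0.19932239 0.23225591]
(287, 222) [0.61377351 0.19925487 0.23411605]
(291, 196) [0.72450535 0.17863    0.00526966]
(241, 239) [0.57136506 0.34695615 0.06907082]
```

```bash
python3 -m pendant '[0,0,-0.8,0,0,-0.0472, 0,0,-0.8,0,0,-0.0472, 0,0,-0.4,0,0,-0.0472]'; python3 -m pendant '[-0.6,0.81,0,0,0,0, -0.6,0.81,0,0,0,0, -0.6,0.81,0,0,0,0, -0.6,0.81,0,0,0,0, -0.6,0.81,0,0,0,0, -0.6,0.81,0,0,0,0, -0.6,0.81,0,0,0,0,0,0,0,0,0,0]'
python3 - <<'E'
from h import *
print(ctrl.observe()); s=snap('wrist','w1')
E
```

```text
clock: 0.52
position: [0.2368, 0.4967, 0.3332]
tool_rot: [-0.0, 0.705, 0.709, 0.001]
contact_force: [0.6, 0.5, -0.3]
opening: 0.0851
clock: 1.52
position: [0.5226, 0.2843, 0.3298]
tool_rot: [-0.0, 0.708, 0.706, -0.001]
contact_force: [-0.0, 0.8, -0.3]
opening: 0.0852
{'clock': 1.525, 'joints': array([ 3.57407149e-01,  3.36756247e-01,  3.80861824e-01,  1.61681798e+00,
       -4.17120132e-04,  3.61298753e-01]), 'qvel': array([ 0.05462653, -0.02933201, -0.02452995,  0.00619022,  0.01592904,
        0.0353605 ]), 'effort': array([ -2.24861115, -61.36470795,  35.64881802,  -0.17323037,
        -0.25088632,  -0.48469249]), 'position': array([0.52258822, 0.28426631, 0.32979739]), 'tool_rot': array([-2.06015415e-04,  7.08480850e-01,  7.05729356e-01, -9.58589865e-04]), 'contact_force': array([-0.01377101,  0.8213305 , -0.33373246]), 'torque': array([ 0.01495052, -0.03913084,  0.00681448]), 'opening': 0.08522241291631465}
```

View pics/w1.png

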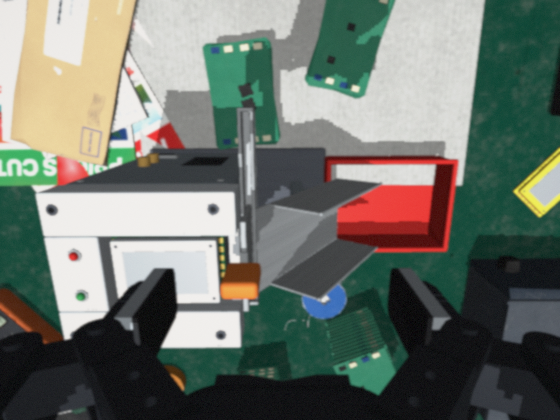

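```bash
python3 - <<'E'
from h import *
s=load('w1'); i=s['image'][140:360,30:300,::-1]; cv2.imwrite('pics/w1c.png',cv2.resize(i,None,fx=2.9,fy=2.7,interpolation=cv2.INTER_CUBIC))
for uv in((240,270),(240,288),(40+100,170+30),(165,272),(165,245),(100,240),(225,215)): print(uv,px2w(s,*uv))
for uv in((38,190),(236,193),(241,347),(62,348)): print(uv,px2w(s,*uv,.236))
E
```

```text
(240, 270) [0.55715555 0.25676829 0.25209048]
(240, 288) [0.55943111 0.25904703 0.27279458]
(140, 200) [0.51226668 0.18852154 0.23632181]
(165, 272) [0.51107909 0.24156683 0.34988884]
(165, 245) [0.54616056 0.20152264 0.23376124]
(100, 240) [0.54276611 0.15472963 0.23209363]
(225, 215) [0.52317242 0.24592849 0.23647895]
(38, 190) [0.50502649 0.12011886 0.236     ]
(236, 193) [0.50777082 0.25407272 0.236     ]
(241, 347) [0.62982391 0.25297367 0.236     ]
(62, 348) [0.63012101 0.11452383 0.236     ]
```

View pics/w1c.png

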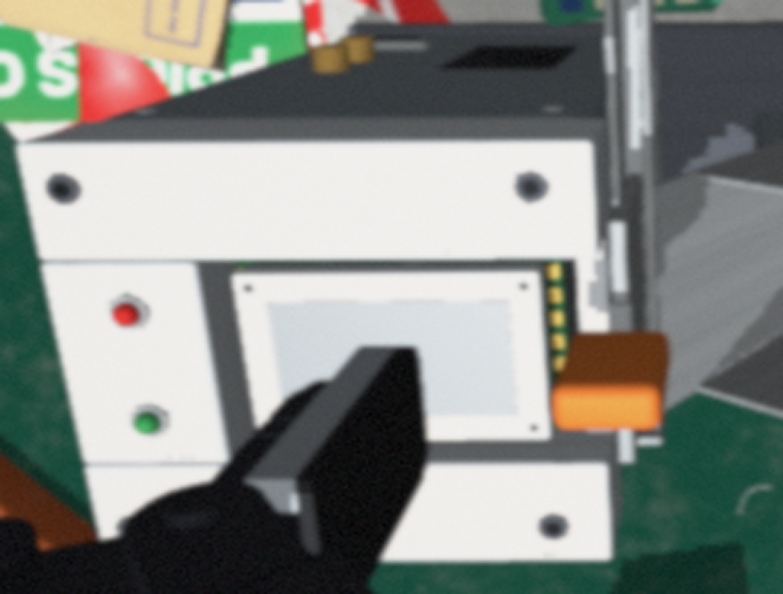

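```bash
python3 -m pendant '[-0.52,0.79,0,0,0,0, 0,0,0,0,0,0, 0,0,0.6,0,0,0, 0,0,0.6,0,0,0, 0,0,0.48,0,0,0, 0,0,0,0,0,0]' -1; 
python3 - <<'E'
from h import *
print(ctrl.observe()['joints']); s=snap('wrist','w2'); s=snap('side','s2')
E
```

```text
clock: 2.33
position: [0.5578, 0.2613, 0.2462]
tool_rot: [-0.001, 0.707, 0.708, -0.001]
contact_force: [0.6, 0.0, 0.4]
opening: 0.0852
[3.01885762e-01 3.73206673e-01 2.26079219e-01 1.42675705e+00
 1.97595291e-04 3.00459403e-01]
```

View pics/w2.png

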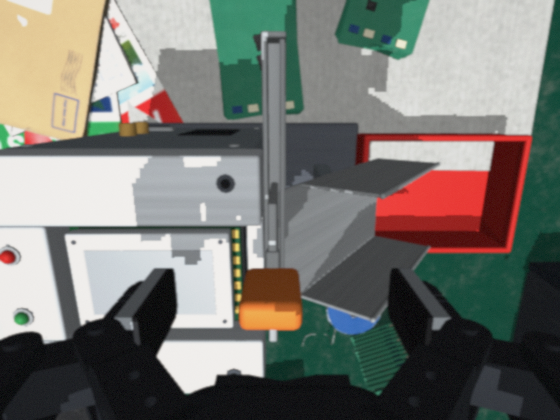

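```bash
python3 -m pendant '[-0.05,0.09,0,0,0,0, 0,0,0,0,0,0,0,0,0,0,0,0, 0,0,0,0,0,0, 0,0,0,0,0,0, 0,0,0,0,0,0]' 1
```

```text
clock: 3.18
position: [0.5644, 0.2568, 0.2478]
tool_rot: [0.001, 0.707, 0.707, -0.0]
contact_force: [0.4, -5.8, 3.8]
opening: 0.0225
```

```bash
python3 -m pendant '[0,-0.2,0,0,0,0, 0,-0.3,0,0,0,0, 0,-0.3,0,0,0,0, 0,-0.2,0,0,0,0, 0,0,0,0,0,0]'; python3 -m pendant '[0,-0.1,0,0,0,0, 0,-0.08,0,0,0,0,0,0,0,0,0,0]'
```

```text
clock: 3.8
position: [0.5134, 0.2568, 0.2478]
tool_rot: [0.001, 0.707, 0.707, -0.001]
contact_force: [-2.7, -6.0, 3.1]
opening: 0.0224
clock: 4.18
position: [0.5053, 0.2568, 0.2478]
tool_rot: [0.001, 0.707, 0.707, -0.0]
contact_force: [0.7, -6.8, 3.4]
opening: 0.0225
```

```bash
for k in 1 2 3; do python3 -m pendant '[0,-0.05,0,0,0,0,0,0,0,0,0,0]'|egrep 'pos|force'; done
```

```text
position: [0.5031, 0.2568, 0.2478]
contact_force: [0.5, -6.5, 2.3]
position: [0.5006, 0.2568, 0.2478]
contact_force: [0.8, -7.9, 3.6]
position: [0.4988, 0.2568, 0.2478]
contact_force: [3.6, -7.1, 1.6]
```

```bash
for k in 1 2 3; do python3 -m pendant '[0,-0.04,0,0,0,0,0,0,0,0,0,0]'|egrep 'pos|force'; done
```

```text
position: [0.4988, 0.2568, 0.2479]
contact_force: [14.3, -6.7, -2.0]
position: [0.4986, 0.2568, 0.2479]
contact_force: [24.0, -5.7, -5.8]
position: [0.4985, 0.2568, 0.2479]
contact_force: [33.6, -6.5, -8.8]
```

```bash
python3 -m pendant '[0,0.12,0,0,0,0,0,0,0,0,0,0]'; python3 -m pendant '[0,0,0,0,0,0,0,0,0,0,0,0,0,0,0,0,0,0]' -0.3;  python3 -m pendant '[0,0,-0.6,0,0,0,0,0,-0.6,0,0,0,0,0,-0.5,0,0,0,0,0,0,0,0,0]' 1
python3 - <<'E'
from h import *
snap('wrist','w3'); snap('top','t3')
E
```

```text
clock: 5.92
position: [0.4988, 0.2568, 0.2478]
tool_rot: [0.001, 0.708, 0.707, 0.0]
contact_force: [3.9, -6.8, 2.2]
opening: 0.0223
clock: 6.3
position: [0.4975, 0.2581, 0.2473]
tool_rot: [-0.0, 0.707, 0.707, 0.0]
contact_force: [0.1, 0.1, -0.4]
opening: 0.0553
clock: 6.8
position: [0.4981, 0.2583, 0.334]
tool_rot: [0.001, 0.707, 0.707, 0.001]
contact_force: [0.5, 0.2, -0.9]
opening: 0.0003
```

View pics/w3.png

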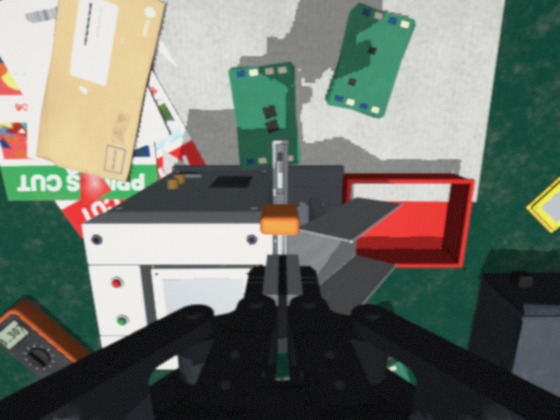

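```bash
python3 -m pendant '[-0.72,0.72,0,0,0,0, -0.72,0.72,0,0,0,0, 0,0,0,0,0,0, 0,0,0.5,0,0,0, 0,0,0.5,0,0,0, 0,0,0.4,0,0,0,0,0,0.3,0,0,0, 0,0,0,0,0,0]'; python3 -m pendant '[0,0,0,0,0,0,0,0,0,0,0,0]'
python3 - <<'E'
from h import *
s=load('t3'); c,s_=np.cos(-1.565),np.sin(-1.565)
s=snap('wrist','w4');
for i in range(4): print(ctrl.observe()['contact_force'])
T=load('t3'); print(px2w(T,287,237)); cv2.imwrite('pics/t3c.png',cv2.resize(T['image'][200:280,220:340,::-1],None,fx=6,fy=6,interpolation=cv2.INTER_CUBIC))
E
```

```text
clock: 7.9
position: [0.5688, 0.1863, 0.2461]
tool_rot: [-0.001, 0.707, 0.707, -0.001]
contact_force: [-0.6, -0.9, 0.8]
opening: -0.0002
clock: 8.15
position: [0.5699, 0.1861, 0.2481]
tool_rot: [0.0, 0.707, 0.707, 0.001]
contact_force: [0.3, 1.3, -0.1]
opening: 0.0002
[0.44981051 0.49590832 0.01326985]
[0.44981051 0.49590832 0.01326985]
[0.44981051 0.49590832 0.01326985]
[0.44981051 0.49590832 0.01326985]
[0.56987925 0.19930964 0.23179597]
```

View pics/w4.png

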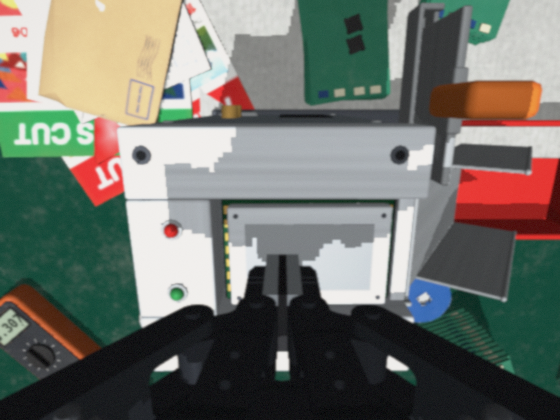

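View pics/t3c.png

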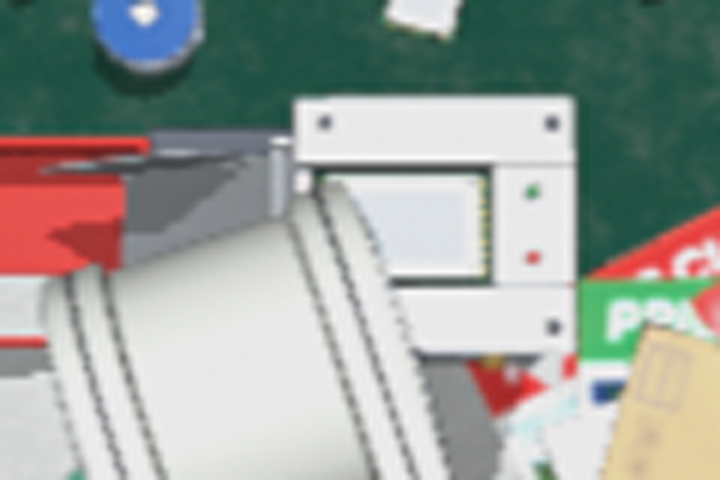

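```bash
python3 -m pendant '[0,0,0.2,0,0,0,0,0,0,0,0,0]'|egrep 'pos|force';for k in 1 2 3; do python3 -m pendant '[0,0,0.02,0,0,0,0,0,0,0,0,0]'|egrep 'pos|force'; done
```

```text
position: [0.5693, 0.1859, 0.2363]
contact_force: [0.2, 0.8, 0.4]
position: [0.5697, 0.186, 0.2363]
contact_force: [-0.3, -0.5, 0.6]
position: [0.5696, 0.186, 0.2353]
contact_force: [-0.2, -0.9, 0.3]
position: [0.5697, 0.186, 0.2342]
contact_force: [0.2, 0.9, 0.0]
```

```bash
for k in 1 2 3; do python3 -m pendant '[0,0,0.01,0,0,0,0,0,0,0,0,0]'|egrep 'pos|force'; done
```

```text
position: [0.5697, 0.186, 0.234]
contact_force: [-0.0, -1.4, 2.6]
position: [0.5698, 0.186, 0.234]
contact_force: [-0.2, 0.5, 5.4]
position: [0.5698, 0.186, 0.2338]
contact_force: [-2.3, 0.2, 8.6]
```

```bash
python3 -m pendant '[0,0,0.01,0,0,0,0,0,0,0,0,0]'|egrep 'pos|force'
```

```text
position: [0.5698, 0.186, 0.2334]
contact_force: [-1.8, -0.4, 8.5]
```

```bash
python3 -m pendant '[0,0,-0.022,0,0,0,0,0,0,0,0,0]'|egrep 'pos|force';python3 -m pendant '[0,0,0,0,0,0,0,0,0,0,0,0]'|egrep 'pos|force'
```

```text
position: [0.5698, 0.186, 0.234]
contact_force: [-1.2, -0.1, 6.0]
position: [0.5698, 0.186, 0.234]
contact_force: [-0.8, 0.5, 6.5]
```

```bash
python3 -m pendant '[0,0,-0.008,0,0,0,0,0,0,0,0,0]'|egrep 'pos|force';python3 -m pendant '[0.06,0,0,0,0,0,0.06,0,0,0,0,0,0,0,0,0,0,0]'|egrep 'pos|force'
python3 - <<'E'
from h import *
snap('wrist','w5')
E
```

```text
position: [0.5698, 0.186, 0.234]
contact_force: [-0.8, -0.9, 5.7]
position: [0.5699, 0.1921, 0.234]
contact_force: [0.0, 0.7, 4.5]
```

View pics/w5.png

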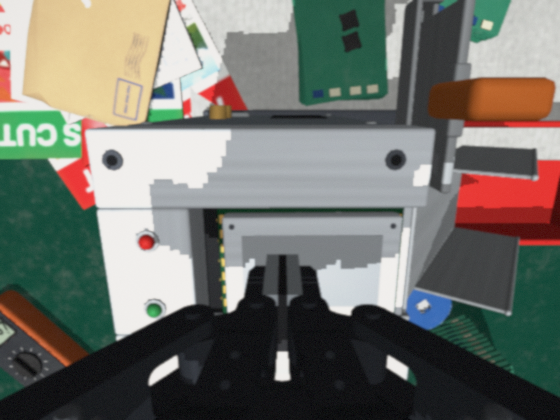

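```bash
for k in 1 2; do python3 -m pendant '[0.06,0,0,0,0,0,0.06,0,0,0,0,0,0.06,0,0,0,0,0,0,0,0,0,0,0]'|egrep 'pos|force'; done
python3 - <<'E'
from h import *
snap('wrist','w6')
E
```

```text
position: [0.5699, 0.2012, 0.234]
contact_force: [0.4, 0.3, 4.4]
position: [0.5699, 0.2102, 0.234]
contact_force: [0.3, 0.6, 4.7]
```

View pics/w6.png

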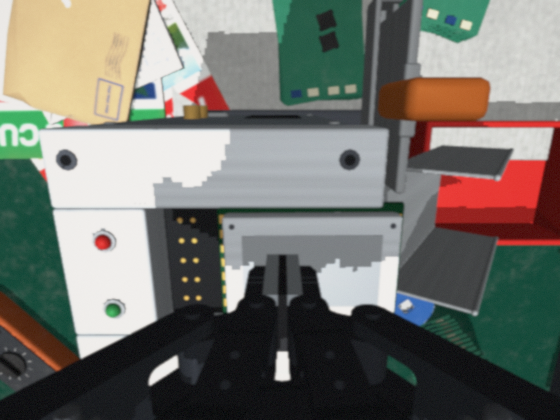

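```bash
for k in 1 2; do python3 -m pendant '[0.06,0,0,0,0,0,0.07,0,0,0,0,0,0.07,0,0,0,0,0,0.06,0,0,0,0,0,0,0,0,0,0,0]'|egrep 'pos|force'; done
python3 - <<'E'
from h import *
snap('wrist','w7')
E
```

```text
position: [0.5699, 0.2232, 0.234]
contact_force: [-0.3, -0.0, 5.0]
position: [0.5699, 0.2362, 0.234]
contact_force: [-0.0, 1.3, 5.1]
```

View pics/w7.png

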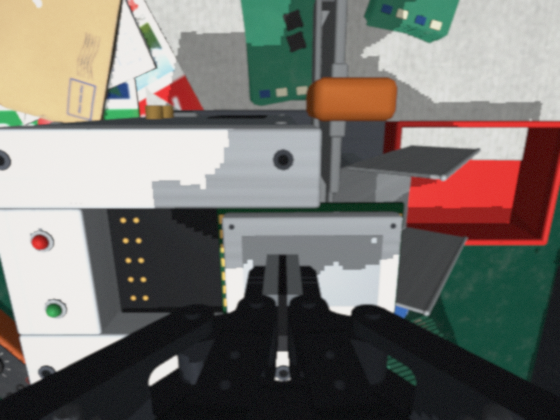

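```bash
python3 -m pendant '[0.06,0,0,0,0,0,0.07,0,0,0,0,0,0.07,0,0,0,0,0,0.06,0,0,0,0,0,0,0,0,0,0,0]'|egrep 'pos|force'
python3 - <<'E'
from h import *
snap('wrist','w8')
E
```

```text
position: [0.5698, 0.2492, 0.234]
contact_force: [0.6, -0.5, 5.4]
```

View pics/w8.png

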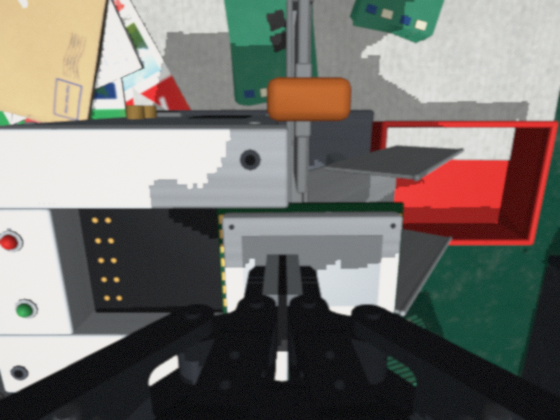

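```bash
python3 -m pendant '[0,0,-0.8,0,0,0,0,0,-0.8,0,0,0,0,0,-0.4,0,0,0,0,0,0,0,0,0,0,0,0,0,0,0]'
python3 - <<'E'
from h import *
snap('wrist','w9');snap('top','t9')
E
```

```text
clock: 15.02
position: [0.5695, 0.249, 0.3322]
tool_rot: [-0.001, 0.707, 0.707, -0.001]
contact_force: [-0.3, 0.2, -0.1]
opening: -0.0002
```

View pics/w9.png

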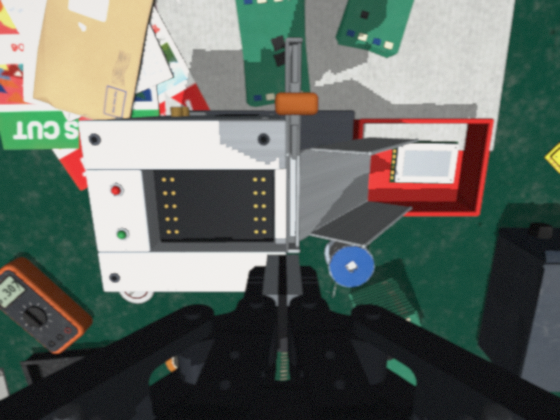

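View pics/t9.png

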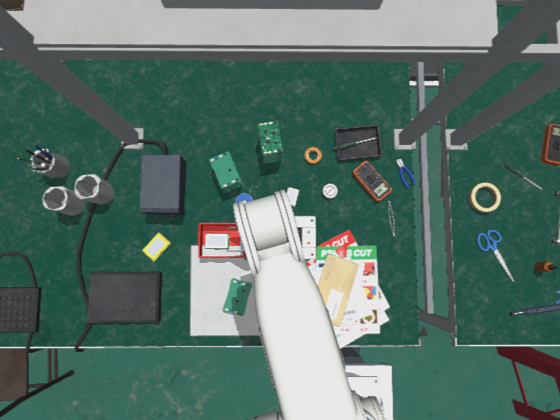

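The module is in the bin (w9, px ~(425,163)). Now the gate.

```bash
python3 -m pendant '[0.09,-0.72,0,0,0,0,0.08,-0.72,0,0,0,0,0,0,0,0,0,0,0,0,0,0,0,0]' -0.3; python3 -m pendant '[0,0,0.5,0,0,0,0,0,0.5,0,0,0,0,0,0.5,0,0,0,0,0,0.2,0,0,0,0,0,0,0,0,0]'
python3 - <<'E'
from h import *
snap('wrist','w10')
E
```

```text
clock: 15.62
position: [0.4979, 0.2575, 0.3334]
tool_rot: [0.0, 0.707, 0.707, -0.0]
contact_force: [0.0, -0.0, 0.2]
opening: 0.0555
clock: 16.25
position: [0.498, 0.2573, 0.2482]
tool_rot: [-0.0, 0.707, 0.707, -0.001]
contact_force: [-0.1, -0.5, 0.9]
opening: 0.0554
```

View pics/w10.png

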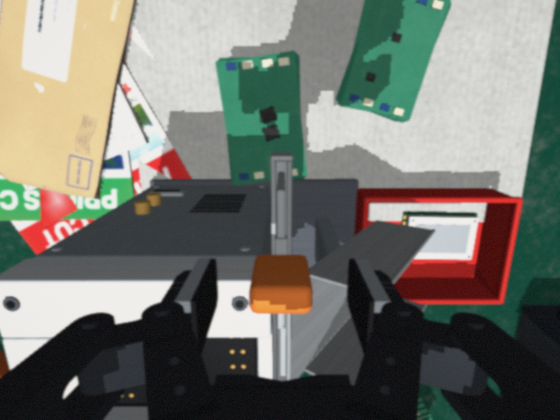

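```bash
python3 -m pendant '[0,0,0,0,0,0,0,0,0,0,0,0,0,0,0,0,0,0,0,0,0,0,0,0]' 1; python3 -m pendant '[0,0.2,0,0,0,0, 0,0.3,0,0,0,0, 0,0.3,0,0,0,0, 0,0.3,0,0,0,0,0,0.2,0,0,0,0, 0,0,0,0,0,0]';
```

```text
clock: 16.8
position: [0.4981, 0.2568, 0.2499]
tool_rot: [0.001, 0.707, 0.707, 0.0]
contact_force: [-0.1, -6.1, 4.0]
opening: 0.0227
clock: 17.55
position: [0.564, 0.2568, 0.2499]
tool_rot: [0.001, 0.707, 0.707, 0.001]
contact_force: [3.0, -4.2, 3.7]
opening: 0.0226
```

```bash
for k in 1 2 3 4 5; do python3 -m pendant '[0,0.045,0,0,0,0,0,0,0,0,0,0]'|egrep 'pos|force'; done
```

```text
position: [0.5652, 0.2568, 0.2499]
contact_force: [-0.7, -5.1, 4.9]
position: [0.5672, 0.2568, 0.2499]
contact_force: [-1.5, -6.0, 5.8]
position: [0.5695, 0.2568, 0.2499]
contact_force: [-1.0, -5.1, 5.3]
position: [0.5702, 0.2569, 0.2499]
contact_force: [-9.2, -5.7, 8.4]
position: [0.5702, 0.2569, 0.2499]
contact_force: [-20.1, -6.7, 11.8]
```

```bash
python3 -m pendant '[0,0.03,0,0,0,0,0,0,0,0,0,0]'|egrep 'pos|force'; python3 -m pendant '[0,-0.09,0,0,0,0,0,0,0,0,0,0]'|egrep 'pos|force'; python3 -m pendant '[0,0,0,0,0,0,0,0,0,0,0,0,0,0,0,0,0,0]' -0.3;  python3 -m pendant '[0,0,-0.6,0,0,0,0,0,-0.6,0,0,0,0,0,-0.6,0,0,0,0,0,-0.6,0,0,0,0,0,0,0,0,0]'
python3 - <<'E'
from h import *
s=snap('wrist','w11');snap('side','s11')
E
```

```text
position: [0.5703, 0.2569, 0.2498]
contact_force: [-27.3, -7.7, 14.0]
position: [0.5701, 0.2568, 0.2499]
contact_force: [-5.3, -5.7, 6.5]
clock: 19.68
position: [0.571, 0.2577, 0.2487]
tool_rot: [-0.0, 0.707, 0.707, 0.0]
contact_force: [0.2, -0.3, 0.0]
opening: 0.0558
clock: 20.3
position: [0.5715, 0.2578, 0.3708]
tool_rot: [0.001, 0.707, 0.707, 0.002]
contact_force: [1.1, -0.1, 0.1]
opening: 0.0557
```

View pics/w11.png

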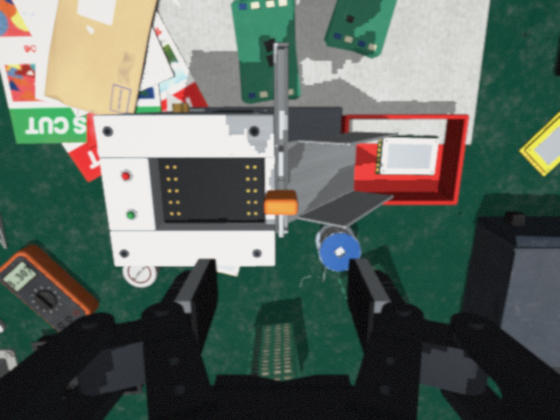

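View pics/s11.png

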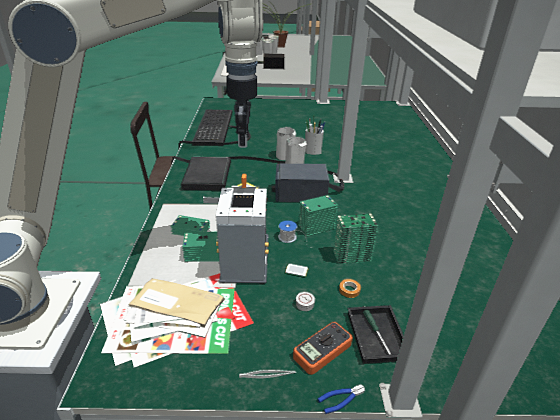

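```bash
python3 - <<'E'
from h import *
s=load('w11');print(px2w(s,281,197),px2w(s,281,210),px2w(s,407,155))
a=load('side0')['image'].astype(int);b=load('s11')['image'].astype(int);d=np.abs(a-b).max(2)
print([(n,d[y0:y1,x0:x1].max()) for n,y0,y1,x0,x1 in(('spool',218,245,276,300),('tin',288,315,290,320),('meter',315,375,290,355),('tweez',365,382,235,300))])
job.close_job()
E
```

```text
[0.56307911 0.25822528 0.26531701] [0.57049936 0.25822316 0.2729772 ] [0.5667662  0.4324561  0.01607062]
[('spool', np.int64(8)), ('tin', np.int64(8)), ('meter', np.int64(8)), ('tweez', np.int64(8))]
the job is handed in; nothing more can be done
```

The module is in the red reject bin, the exit gate is fully shut again, and I handed the job in at about 20 s on the clock.

- **Gate opening:** I pinched the grip and slid the gate to its open stop, where I let the force build to about 34 N.
- **Module:** I found the can's top by touch, about 14 mm above the pocket bottom. I then slid the module over the lip with about 4.5–5.5 N on it and lifted off, and it dropped into the bin.
- **Touch-down force:** While finding the top I briefly pressed with 8.6 N, so the plate may have started to sink by about half a millimetre. I eased off before sliding, and the module did not catch.
- **Gate shutting:** I slid the gate to its shut stop, where I let the force build to about 27 N. The tool travelled 72 mm from stop to stop, as specified.

**Last checks:**
- The final wrist picture shows the module lying in the bin and the pocket empty.
- It also places the grip at x = 0.570 m, matching the shut position.
- The spool, tin, meter and tweezers look the same as in the first side picture.
- The gripper is clear of everything.
- No check failed. The top and side cameras disagreed by 3–5 mm on the station's position, and the gate stops agreed with the top and wrist views.

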